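# Fit the passed keyed shaft into the pulley hub and hold it home

### The arm

A 7-joint arm with a two-finger parallel gripper is mounted at the origin on the work surface; the furniture and walls round the work are solid. World frame = base frame: x ahead of the robot, y to its left, z up, the work surface at z = 0. Lengths are in m, angles in rad, forces in N, time in s.
With the tool pointing down it reaches from about 0.4 to 0.875 m from the base axis. Payload 19.3 kg.
Tool frame: the origin (TCP) lies midway between the tips of the shut fingers; the grasp point (between the pads) lies 19 mm behind it; z points along the fingers, y is the line along which they close (so a half turn about z gives the same grasp; the last joint's range is limited). The gripper opens to 85 mm and grips with 20 to 120 N. Pads are 22 mm wide; open, the fingers measure 114 mm over their backs; the gripper's body (76 mm by 85 mm) begins 54 mm behind the grasp point. The pads swing forward as they close: fully open they stand 13 mm farther back than shut.
Start: joints at [-1.269, 0.521, -0.036, 1.599, 0.021, 1.021, -0.113], TCP at [0.227, 0.582, 0.231] pointing down, gripper open.
Joint ranges: [-2.91, 2.91], [-0.3, 2.13], [-1.5, 1.42], [0.17, 2.43], [-1.26, 4.41], [0.16, 1.93], [-2.52, 2.52]. Speed limits (rad/s): [1.89, 1.89, 2.39, 2.39, 3.01, 3.01, 3.01].

### API

Orientations are given as [roll, pitch, yaw] about the fixed x, y, z axes, in that order (R = Rz(yaw) Ry(pitch) Rx(roll)).
In Python, from workcell import bot gives the robot as it stands.
- The arm moves only by the tool move_arm, never from a script. Its argument "series" is a list of rows, each a list of 3 entries, a list of its own where there are three numbers: the shift along the tool's x, y, z in cm, then the turn, a rotation vector about the tool's x, y, z in rad, then the opening in per cent of the stroke, from 0 (shut) to 100 (fully open). A call has 1 to 20 rows; each row is the pose to reach, as a shift and turn from the pose commanded when the call began, along the tool's axes at that moment; what a row does not reach only later rows make up. A row lasts 1/12 s, in which the tool goes at most 41.7 mm and 7.16 degrees, less where a joint would pass 70% of its speed; a pose out of reach is approached as far as the arm can. A call with a gripper value outside its range is refused whole. The fingers move at their own pace and stop on an object; "squeeze" is the grip in N (left out, the last holds). Time passes only in rows, so rows that repeat a pose let the fingers close. It gives the time, the measured TCP pose, the force, the opening and the grip force at its end, in the units of the state.
- bot.observe(): the state, without advancing time (a new reading comes with each control period).
- bot.grab_frame(name): name is "scene" or "top"; returns (picture, depth): 420x560x3 uint8, red, green, blue; 420x560 float32, m along the optical axis (not along the pixel's ray), 0 where there is no reading.
- bot.camera_params(name): a dict with "fovy" (degrees; the focal length in pixels is half the picture's height over the tangent of half this angle, whatever the lens; pixels are square), "cx", "cy" (the principal point, pixels), "dist_coeffs" ([k1, k2, p1, p2, k3] as OpenCV has them; the pictures are not rectified), "R" (3x3) and "t" (3): a world point X has camera coordinates R X + t. Camera axes: x right, y down, z forward; pixel columns grow to the right and rows downward; lengths in m; the calibration is good to about 2 mm. A picture is of the moment at which its call begins. camera_params takes no time and is no camera call.
- bot.job_done(): hands the job in; it is judged then, once.
Trained networks look in the newest picture that a camera, given by its name, has taken for a name from the list of things; names that differ only in an ending like _2 or _b are one class to them, and where a whole thing is asked for, a point or a joint stands for the part that bears it (a point fixed in the world has none). Each returns a list of dicts, best first, with "conf" (0 to 1); they miss things now and then, are a little off and sometimes report something else, mostly with a low value. They report only what shows in the picture. A call takes as long as a camera call. They do not tell look-alikes from the thing itself.
- bot.find_in(camera, thing): "bbox" ([left, top, right, bottom] in pixels, round what is visible of it).
- bot.trace(camera, thing): "mask" (420x560 bool, what is visible of it) and "bbox" ([left, top, right, bottom] in pixels, round what is visible of it).
The state is a dict: "clock": time; "qpos": joint angles; "qd": joint speeds; "joint_efforts": joint torques, N m; "position": TCP position; "tool_rot": TCP orientation; "force": force on the tool from outside, world axes, zero at the start; "moment": the same for the moment, N m; "grip_width": finger opening in m; "finger_force": force on a finger pad.
Only numpy, scipy, OpenCV 4.12 (cv2) and the standard library are available. Lean on these libraries where they do the work, as an engineer would, in place of code of your own. Each camera call takes 0.05 s, during which the arm holds its last target. There are 200 camera calls.

### The job

Two keyed shafts have come back from inspection and stand in the grey aluminium rack. First set the one with the red tag ring down into the hole of the red reject nest and let it go; then push the one with the green tag ring, key end down, into the pulley hub in the fixture, turning it until its key drops into the keyway, and keep pushing against the sprung ejector until its flange is flat on the hub. Finish while still gripping it and pushing it home so that I can tighten the grub screw, never try the red shaft in the hub, and leave the other things on the bench where they are.

Things in the scene. Friction and masses are not known exactly. Their poses are not given: they have to be found in the camera images.
- shaft_pass: Good steel shaft with a GREEN plastic tag ring, 0.3 kg, 100 mm long, upright in one of the rack's holes. Origin: centre of its lower end; z up along the shaft. From the lower end: 20 mm diameter to z = 46 mm (first 4 mm tapered from 14 mm), flange 44 mm diameter 46 to 54 mm, green ring 37 mm diameter 54 to 61 mm, head 61 to 100 mm.
- shaft_reject: Rejected shaft with a RED plastic tag ring, in the rack's other hole; the same in every size, origin and axes.
- grip_pass (a point): Point to grip: centre of the green shaft's head, 82 mm above its lower end, axes as the shaft. The head is 28 mm round with two vertical flats 22 mm apart that face the shaft's +y and -y; the fingers close on these.
- grip_reject (a point): The same point of the red shaft's head.
- key_pass (a point): Lower, rounded end of the green shaft's brass key, 14 mm above the shaft's lower end and 12 mm to the -x side of its axis. The key is 6 mm wide, reaches 13.5 mm from the axis and runs up to 39 mm. Yellow paint lines on the head's top and on the flange show its side. The red shaft has the same key.
- shoulder_pass (a point): Centre of the underside of the green shaft's flange, 46 mm above its lower end, axes as the shaft. The flange hangs on the rack now and seats on the hub later.
- shoulder_reject (a point): The same point of the red shaft.
- rack: Fixed grey aluminium block, 66 x 160 x 60 mm high, with two holes 31 mm in diameter and 50 mm deep at y = +50 and -50 mm; a shaft hangs in each by its flange, its lower end 14 mm above the bench. Origin: centre of its underside.
- reject_nest: Fixed red block, 66 x 70 x 60 mm high on a foot plate, with one hole 31 mm in diameter and 50 mm deep in its middle. Origin: centre of its underside.
- nest_mouth (a point): Centre of the mouth of the red nest's hole, on its top face (60 mm above the bench).
- fixture: Fixed grey assembly fixture, 150 x 170 mm, holding a toothed belt pulley 78 mm in diameter with its hub (50 mm diameter boss) upward; the hub's top face is 75 mm above the bench, nothing on the fixture is higher. Near it, things over 60 mm tall stand only behind it, beyond x = 0.75 m. Origin: on the bore axis at bench level, z up.
- hub_mouth (a point): Centre of the 22 mm bore in the hub's top face, z up. The keyway, 8 mm wide, 15.5 mm deep from the axis, open at the top, is on its -x side, marked by a yellow paint line on the hub: the shaft's yaw must equal this yaw. Not aligned, the shaft stops 14 mm deep with its key on the hub's face; home it is 46 mm deep.
- ejector (a joint): Travel in m of the spring-loaded ejector pin in the bore: 0 at rest, with its top 36 mm below the hub's face; grows as it is pressed down, 0.010 with the shaft home. It pushes up with 7 N at rest and 13 N at 10 mm, so a shaft let go is lifted off again.
- hex_key: Bystander: black hex key lying on the bench in front of the fixture, 31 x 93 x 6 mm. Origin: centre of its underside.
- bearing: Bystander: ball bearing lying flat in front of the fixture, 52 mm across, 12 mm high. Origin: centre of its underside.
- planet_gear: Bystander: small planet gear with a brass bush standing on its face in front of the fixture, 26 mm across, 16 mm high. Origin: centre of its underside.
Mind the look-alikes: they are no part of the job. Leave any orange or purple look-alike of the shaft_pass alone.

How it is judged:
On the way, in this order (a step that is already met when the one before it is completed fails the run):
1. the red-ringed shaft stands in the red nest, its flange on the nest's top, let go (horizontal distance between shoulder_reject and nest_mouth below 0.007 m and z of shoulder_reject in the frame of nest_mouth below 0.004 m and angle between shaft_reject's own z axis and vertical below 0.1 rad and contact force between the fingers and shaft_reject below 0.1 N), for 0.2 s.
2. the green-ringed shaft is in the hub with its key in the keyway (horizontal distance between shoulder_pass and hub_mouth below 0.004 m and z of shoulder_pass in the frame of hub_mouth below 0.026 m and angle between the x axis of shaft_pass and the x axis of hub_mouth, either way round below 0.3 rad), for 0.1 s.
At the end, for the whole second after the job is handed in: The gripper still holds the green shaft (over 3 N), key in keyway, within 3 mm of the bore axis, flange less than 1.5 mm off the hub, ejector pressed over 8.5 mm; the red shaft stands released in the red nest, flange within 4 mm of its top and 7 mm of its centre (all of step 1 and horizontal distance between shoulder_pass and hub_mouth below 0.003 m and z of shoulder_pass in the frame of hub_mouth below 0.0015 m and angle between the x axis of shaft_pass and the x axis of hub_mouth, either way round below 0.3 rad and angle between shaft_pass's own z axis and vertical below 0.05 rad and value of joint ejector above 0.0085 m and contact force between the fingers and shaft_pass above 3 N and linear speed of shaft_reject below 0.02 m/s); the arm keeps its last pose, push and grip.
It fails at once if the rejected shaft is put into the pulley hub (horizontal distance between shoulder_reject and hub_mouth below 0.02 m and z of shoulder_reject in the frame of hub_mouth below 0.036 m).
It fails at once if a bystander is moved more than 3 cm (distance of any of hex_key, bearing, planet_gear from where it was at the start of the episode above 0.03 m).
It also fails if it takes over 58 s, if anything falls off the work surface, if the arm or the gripper's body presses on something with over 40 N, if the wrist force passes 120 N, or if a joint passes its speed limit or range.

## Working session

There is one attempt and no reset: what is moved stays moved. The work goes in short steps, Python scripts to look and compute and a tool call to move; the robot and the scene stay as the last step left them, time stands still between calls to the robot, and variables do not carry over. Pictures are saved under pics/ and viewed, at most 10 in all, crops included, and the job is handed in when it is done.

Besides the shell and the picture viewer there is one more tool, called by a JSON object that holds its "fn" and its "kwargs", one argument or row to a line. move_arm: Moves the arm, as the interface text tells. Its arguments: {"type":"object","properties":{"series":{"type":"array"},"squeeze":{"type":"number"}},"required":["series"]}

```bash
mkdir -p pics; cat > h.py <<'E'
import numpy as np, cv2
from workcell import bot
def cam(n):
    p=bot.camera_params(n); f=210/np.tan(np.radians(p['fovy'])/2)
    K=np.array([[f,0,p['cx']],[0,f,p['cy']],[0,0,1.]])
    return K,np.array(p['dist_coeffs'],float),np.array(p['R']),np.array(p['t'])
def cloud(n,depth):
    K,d,R,t=cam(n); v,u=np.mgrid[:420,:560]
    q=cv2.undistortPoints(np.stack([u.ravel(),v.ravel()],1).astype(float)[:,None],K,d)[:,0]
    P=np.c_[q,np.ones(len(q))]*depth.reshape(-1,1)
    return ((P-t)@R).reshape(420,560,3)
def onplane(n,uv,z):
    K,d,R,t=cam(n); q=cv2.undistortPoints(np.array(uv,float).reshape(-1,1,2),K,d)[:,0]
    D=np.c_[q,np.ones(len(q))]@R; C=-R.T@t
    return C+D*((z-C[2])/D[:,2])[:,None]
def proj(n,X):
    K,d,R,t=cam(n); return cv2.projectPoints(np.array(X,float).reshape(-1,3),cv2.Rodrigues(R)[0],t,K,d)[0][:,0]
E
python3 - <<'E'
from h import *
ims=[]
for n in("scene","top"):
    im,d=bot.grab_frame(n); np.savez(n+'0.npz',im=im,d=d); cv2.imwrite(f'pics/{n}0.png',im[...,::-1])
    K,_,R,t=cam(n); print(n,K[0,0],(-R.T@t).round(3),R[2].round(2))
    for th in('shaft_pass','rack','reject_nest','fixture'):
        print(th,[(np.round(x['bbox']).astype(int).tolist(),round(x['conf'],2)) for x in bot.find_in(n,th)[:5]])
s=bot.observe();print(s)
E
```

```text
scene 444.2260144509215 [-0.323 -0.511  0.711] [ 0.72  0.41 -0.56]
shaft_pass [([415, 242, 439, 284], 0.88), ([343, 242, 364, 282], 0.79), ([382, 211, 402, 236], 0.76)]
rack [([329, 216, 406, 265], 0.57)]
reject_nest [([176, 158, 218, 198], 0.86)]
fixture [([258, 176, 333, 227], 0.91), ([279, 257, 297, 274], 0.31)]
top 487.3447342903838 [ 0.334 -0.024  1.417] [ 0.12  0.01 -0.99]
shaft_pass [([363, 238, 378, 252], 0.77), ([409, 208, 427, 220], 0.74), ([156, 177, 191, 208], 0.67), ([375, 189, 390, 205], 0.52)]
rack [([333, 182, 394, 216], 0.73)]
reject_nest [([159, 176, 190, 210], 0.66)]
fixture [([242, 145, 319, 213], 0.76), ([335, 185, 394, 217], 0.49), ([375, 188, 387, 206], 0.39)]
{'clock': 0.5, 'qpos': array([-1.2692082 ,  0.52144145, -0.03629172,  1.59956285,  0.02118867,
        1.02111331, -0.11279951]), 'qd': array([ 1.18952849e-03, -3.34541384e-04,  6.88317844e-04, -1.58824621e-05,
       -4.53762112e-06,  3.55302640e-04,  1.00081729e-03]), 'joint_efforts': array([ 3.77397782e-05, -9.26275563e+01,  1.97718568e+00, -3.70043707e+01,
        1.79925252e-02,  2.50455829e-03,  1.13088760e-05]), 'position': array([0.22706084, 0.58224129, 0.23124249]), 'tool_rot': array([-3.14145210e+00,  6.27693025e-06,  2.76975014e+00]), 'force': array([-0.37258297,  0.16839365, -0.58929043]), 'moment': array([-0.03432268,  0.0137233 , -0.04257475]), 'finger_force': 0.0, 'grip_width': 0.08523166750577132}
```

View pics/scene0.png

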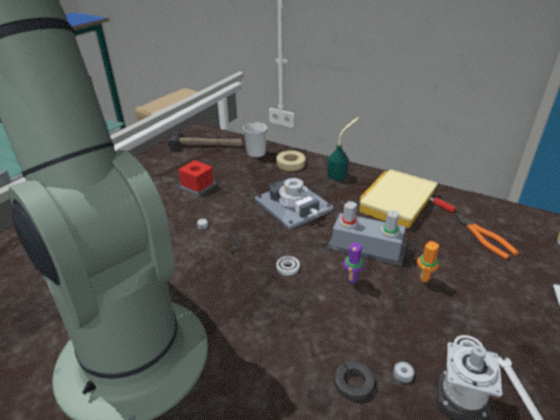

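View pics/top0.png

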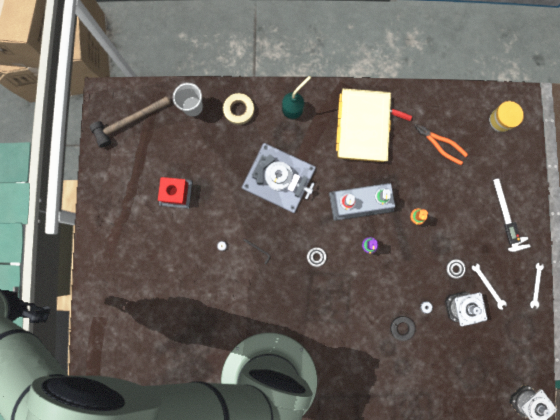

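The scene shows red-ring shaft at (348,215) and green-ring at (391,225) in the grey rack; look-alikes: purple (354,262), orange (428,262). In the top view: red (348,201), green (384,195), purple (371,245), orange (419,216), nest hole (172,190), hub (279,176). I choose the two in the rack, and check in a crop.

```bash
python3 - <<'E'
from h import *
T=np.load('top0.npz');im,d=T['im'],T['d'];P=cloud('top',d)
S=np.load('scene0.npz');PS=cloud('scene',S['d'])
def crop(im,x0,y0,w,h,s): return cv2.resize(im[y0:y0+h,x0:x0+w],(w*s,h*s),interpolation=cv2.INTER_CUBIC)
a=crop(im,325,175,80,50,5);b=crop(im,237,140,80,75,5)[:, :400];c=crop(S['im'],325,190,90,80,4);e=crop(S['im'],252,165,90,80,4)
H=np.zeros((600,800,3),np.uint8)
H[:250,:400]=a;H[:375-100,400:800]=b[50:325];H[280:600,:360]=c;H[280:600,400:760]=e
cv2.imwrite('pics/crop1.png',H[...,::-1])
def blob(P,lo,hi,zlo,zhi):
    m=(P[...,0]>lo[0])&(P[...,0]<hi[0])&(P[...,1]>lo[1])&(P[...,1]<hi[1])&(P[...,2]>zlo)&(P[...,2]<zhi);return P[m],m
for uv,z in(((348,201),.114),((384,195),.114),((172,190),.06),((279,176),.075)): print(uv,onplane('top',uv,z).round(4),P[uv[1],uv[0]].round(4))
# rack & nest top faces, heads
for nm,Q in(('top',P),('scene',PS)):
  for name,uv,z,r,zr in(('rack',(362,203),.06,.12,(.052,.068)),('nest',(172,190),.06,.06,(.05,.068)),('red',(348,200),.114,.03,(.105,.125)),('green',(384,194),.114,.03,(.105,.125)),('boss',(279,176),.075,.035,(.068,.085))):
    c0=onplane('top',uv,z)[0]; q,m=blob(Q,c0-r,c0+r,*zr)
    if len(q)>4:
        rc=cv2.minAreaRect(q[:,:2].astype(np.float32)); print(nm,name,len(q),np.round(rc[0],4),np.round(rc[1],3),round(rc[2],1),'med',np.median(q,0).round(4))
E
```

```text
(348, 201) [[ 0.5024 -0.2097  0.114 ]] [ 0.5025 -0.2098  0.1131]
(384, 195) [[ 0.5198 -0.3079  0.114 ]] [ 0.5197 -0.3079  0.1142]
(172, 190) [[0.5361 0.2801 0.06  ]] [0.5441 0.2921 0.0065]
(279, 176) [[ 0.5761 -0.0226  0.075 ]] [ 0.5833 -0.0226  0.035 ]
top rack 963 [ 0.4662 -0.2735] [0.165 0.16 ] 8.9 med [ 0.5117 -0.2645  0.0605]
top nest 500 [0.5364 0.2829] [0.072 0.066] 86.3 med [0.5367 0.2841 0.0602]
top red 73 [ 0.5082 -0.2138] [0.022 0.024] 78.1 med [ 0.5078 -0.2126  0.1138]
top green 84 [ 0.5227 -0.3138] [0.028 0.022] 0.0 med [ 0.5224 -0.3136  0.1133]
top boss 196 [ 0.5841 -0.0217] [0.049 0.046] 45.6 med [ 0.5845 -0.0224  0.0752]
scene rack 1028 [ 0.4658 -0.2746] [0.167 0.162] 10.0 med [ 0.4981 -0.2691  0.0603]
scene nest 354 [0.5348 0.2801] [0.077 0.07 ] 86.4 med [0.5307 0.2773 0.0594]
scene red 89 [ 0.5042 -0.2162] [0.022 0.029] 85.2 med [ 0.5    -0.2179  0.1132]
scene green 103 [ 0.522  -0.3153] [0.024 0.032] 86.2 med [ 0.515  -0.3159  0.1137]
scene boss 168 [ 0.5807 -0.023 ] [0.049 0.048] 74.4 med [ 0.578  -0.0229  0.0747]
```

View pics/crop1.png

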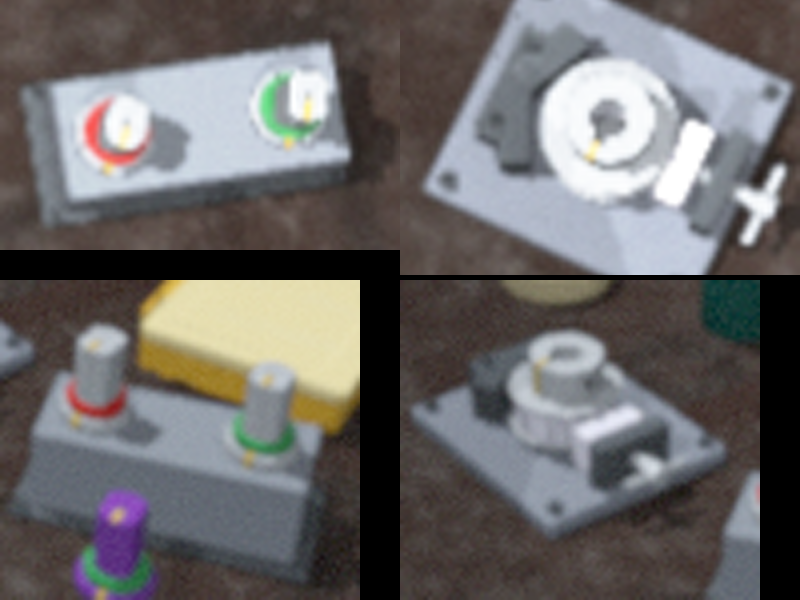

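Crop: red ring at px (348,201) and green ring at (384,195) confirmed in the rack; yellow key marks visible on heads, flanges and hub. Now yaws from the yellow marks.

```bash
python3 - <<'E'
from h import *
for n in('top','scene'):
    T=np.load(n+'0.npz');im=T['im'].astype(int);P=cloud(n,T['d'])
    y=np.clip(np.minimum(im[...,0],im[...,1])-im[...,2]-20,0,80)*(im[...,0]>im[...,1]-5)
    for nm,c,items in(('red',(.506,-.214),((.114,.016),(.068,.026))),('green',(.5225,-.314),((.114,.016),(.068,.026))),('hub',(.5825,-.0223),((.075,.028),))):
        for z,r in items:
            v,u=np.mgrid[:420,:560]; X=onplane(n,np.stack([u.ravel(),v.ravel()],1),z).reshape(420,560,3)
            dx=X[...,:2]-c; rr=np.hypot(dx[...,0],dx[...,1])
            m=(rr<r+.003)&(abs(P[...,2]-z)<.008)&(y>0)&((z==.114)|(rr>.008))
            if nm!='hub' and z==.068: m&=rr>.017
            w=y*m
            if w.sum()>0:
                k=(dx*w[...,None]).sum((0,1))/w.sum(); a=np.arctan2(-k[1],-k[0]); print(n,nm,z,m.sum(),k.round(4),'yaw',a.round(3))
E
```

```text
top red 0.114 6 [-0.0054  0.0003] yaw -0.056
top red 0.068 2 [-0.0174  0.0027] yaw -0.156
top green 0.114 7 [-0.007   0.0006] yaw -0.081
top green 0.068 2 [-0.0189  0.0012] yaw -0.061
top hub 0.075 7 [-0.0166  0.0101] yaw -0.547
scene red 0.114 1 [-0.0083 -0.0011] yaw 0.134
scene red 0.068 7 [-0.0225  0.0009] yaw -0.04
scene green 0.114 11 [-0.0013 -0.0017] yaw 0.927
scene green 0.068 10 [-0.0206 -0.0014] yaw 0.066
scene hub 0.075 3 [-0.0236  0.0077] yaw -0.316
```

{"fn": "move_arm", "kwargs": {
  "series": [
    [[-34.7,-27.5,-2.9],[0,0,-0.3],60],
    [[-34.7,-27.5,-2.9],[0,0,-0.3],60],
    [[-34.7,-27.5,-2.9],[0,0,-0.3],60],
    [[-34.7,-27.5,-2.9],[0,0,-0.3],60],
    [[-34.7,-27.5,-2.9],[0,0,-0.3],60],
    [[-34.7,-27.5,-2.9],[0,0,-0.3],60],
    [[-34.7,-27.5,-2.9],[0,0,-0.3],60],
    [[-34.7,-27.5,-2.9],[0,0,-0.3],60],
    [[-34.7,-27.5,-2.9],[0,0,-0.3],60],
    [[-54.9,-64.0,3.1],[0,0,-0.3],60],
    [[-54.9,-64.0,3.1],[0,0,-0.3],60],
    [[-54.9,-64.0,3.1],[0,0,-0.3],60],
    [[-54.9,-64.0,3.1],[0,0,-0.3],60],
    [[-54.9,-64.0,3.1],[0,0,-0.3],60],
    [[-54.9,-64.0,3.1],[0,0,-0.3],60],
    [[-54.9,-64.0,3.1],[0,0,-0.3],60],
    [[-54.9,-64.0,3.1],[0,0,-0.3],60],
    [[-54.9,-64.0,3.1],[0,0,-0.3],60],
    [[-54.9,-64.0,3.1],[0,0,-0.3],60],
    [[-54.9,-64.0,3.1],[0,0,-0.3],60]
  ],
  "squeeze": 60
}}

```text
clock: 2.17
position: [0.5012, -0.1902, 0.2032]
tool_rot: [-3.142, 0.0, 3.07]
force: [1.1, 0.5, 0.2]
grip_width: 0.0512
finger_force: 0.0
```

{"fn": "move_arm", "kwargs": {
  "series": [
    [[0,0,0],[0,0,0],60],
    [[0,0,0],[0,0,0],60]
  ]
}}

```text
clock: 2.33
position: [0.5008, -0.1904, 0.2028]
tool_rot: [-3.141, -0.001, 3.066]
force: [0.2, 0.6, 0.3]
grip_width: 0.0511
finger_force: 0.0
```

```bash
python3 - <<'E'
from h import *
im,d=bot.grab_frame('scene'); np.savez('s1.npz',im=im,d=d)
cv2.imwrite('pics/s1.png',cv2.resize(im[120:300,260:460],(800,720))[:600,:,::-1])
s=bot.observe();print(s['position'],s['tool_rot'],s['qpos'].round(2),s['clock'])
E
```

```text
[ 0.50097581 -0.18857259  0.20303111] [ 3.14145084e+00 -4.67413466e-04  3.06819902e+00] [ 0.11  0.42  0.18  1.87 -0.1   0.86  1.84] 2.3833
```

View pics/s1.png

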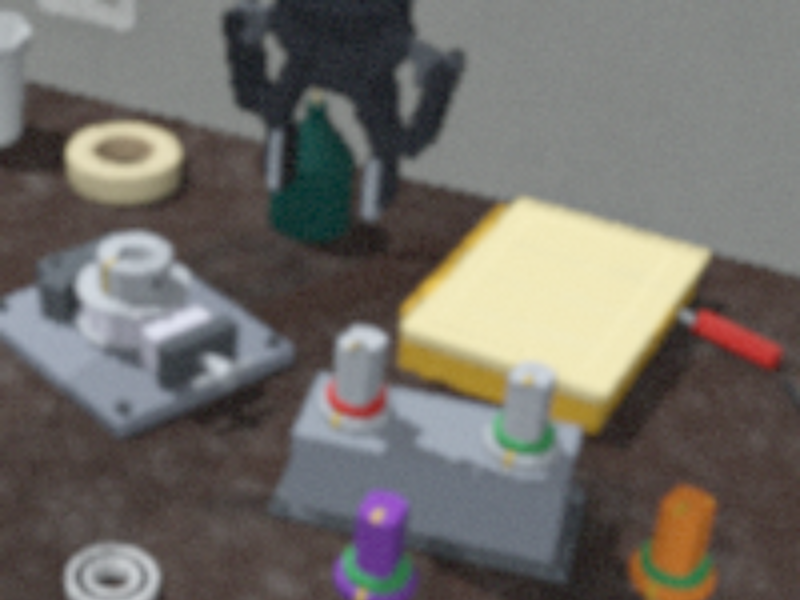

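The view shows the gripper above and behind red shaft (red ring at crop (357,400)), clear path down.

{"fn": "move_arm", "kwargs": {
  "series": [
    [[-0.7,-2.45,2],[0,0,0],60],
    [[-0.7,-2.45,5],[0,0,0],60],
    [[-0.7,-2.45,8],[0,0,0],60],
    [[-0.7,-2.45,10.5],[0,0,0],60],
    [[-0.7,-2.45,12.4],[0,0,0],60],
    [[-0.7,-2.45,12.4],[0,0,0],60],
    [[-0.7,-2.45,12.4],[0,0,0],20],
    [[-0.7,-2.45,12.4],[0,0,0],10],
    [[-0.7,-2.45,12.4],[0,0,0],10],
    [[-0.7,-2.45,12.4],[0,0,0],10],
    [[-0.7,-2.45,12.4],[0,0,0],10],
    [[-0.7,-2.45,12.4],[0,0,0],10]
  ],
  "squeeze": 50
}}

```text
clock: 3.38
position: [0.5074, -0.2128, 0.081]
tool_rot: [-3.141, 0.003, 3.07]
force: [-0.2, 2.8, 9.8]
grip_width: 0.0214
finger_force: 49.3
```

{"fn": "move_arm", "kwargs": {
  "series": [
    [[0,0,-3],[0,0,0],10],
    [[0,0,-6.5],[0,0,0],10],
    [[0,0,-10],[0,0,0],10],
    [[0,0,-12],[0,0,0],10],
    [[0.1,3,-12],[0,0,0],10],
    [[0.1,7,-12],[0,0,0],10],
    [[0.2,11,-12],[0,0,0],10],
    [[0.2,15,-12],[0,0,0],10],
    [[0.3,19,-12],[0,0,0],10],
    [[0.3,23,-12],[0,0,0],10],
    [[0.4,27,-12],[0,0,0],10],
    [[0.5,31,-12],[0,0,0],10],
    [[0.5,35,-12],[0,0,0],10],
    [[0.6,39,-12],[0,0,0],10],
    [[0.7,43,-12],[0,0,0],10],
    [[0.7,46,-12],[0,0,0],10],
    [[0.7,48.5,-12],[0,0,0],10],
    [[0.7,49.5,-12],[0,0,0],10],
    [[0.7,49.5,-12],[0,0,0],10],
    [[0.7,49.5,-12],[0,0,0],10]
  ]
}}

```text
clock: 5.05
position: [0.5348, 0.2809, 0.1998]
tool_rot: [-3.141, 0.0, 3.07]
force: [-0.2, -1.2, -2.0]
grip_width: 0.0214
finger_force: 49.9
```

```bash
python3 - <<'E'
from h import *
im,d=bot.grab_frame('scene'); np.savez('s2.npz',im=im,d=d)
s=bot.observe();p=s['position'];print(p,s['tool_rot'],s['grip_width'],s['finger_force'])
# compare expected shaft outline with picture
P=cloud('scene',d)
o=im[60:240,120:300].copy()
for dx,col in((0,(255,255,0)),):
  b=p-[0,0,.063]  # lower end if gripped at 82
  for z,r in((0,.007),(.004,.010),(.046,.022),(.054,.022)):
    a=np.linspace(0,2*np.pi,60); q=proj('scene',np.c_[b[0]+r*np.cos(a),b[1]+r*np.sin(a),0*a+b[2]+z])-[120,60]
    o=o if z else cv2.resize(o,(720,720))
    cv2.polylines(o,[np.int32((q+.5)*4)],True,col,1)
for z,r in((.06,.0155),):
    a=np.linspace(0,2*np.pi,60); q=proj('scene',np.c_[.5358+r*np.cos(a),.2815+r*np.sin(a),0*a+z])-[120,60]; cv2.polylines(o,[np.int32((q+.5)*4)],True,(0,255,0),1)
cv2.imwrite('pics/s2.png',o[100:700,:,::-1])
m=cv2.inRange(cv2.cvtColor(im,cv2.COLOR_RGB2HSV),(0,120,60),(8,255,255))|cv2.inRange(cv2.cvtColor(im,cv2.COLOR_RGB2HSV),(172,120,60),(180,255,255))
m=(m>0)&(P[...,2]>.09)&(P[...,2]<.25)&(np.abs(P[...,1]-p[1])<.06)
print('red ring pts',m.sum(),P[m].mean(0),P[m].min(0),P[m].max(0))
E
```

```text
[0.5350378  0.28007244 0.19973648] [-3.14114838e+00  4.25048435e-04  3.06900737e+00] 0.021619441447668458 49.887099266052246
red ring pts 25 [0.52329591 0.27245575 0.19160832] [0.51176432 0.2618246  0.18741298] [0.53672674 0.29428974 0.19595869]
```

View pics/s2.png

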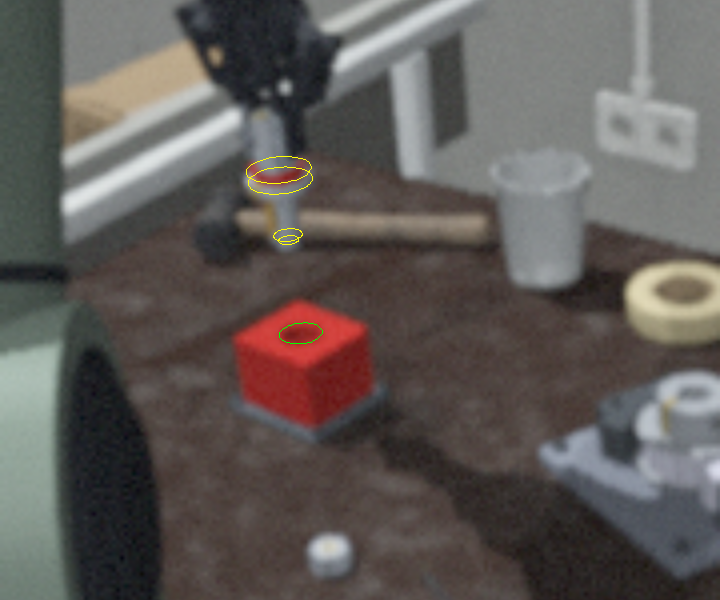

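The view shows the red shaft centred above the nest hole at (300,333) in the crop, held upright.

{"fn": "move_arm", "kwargs": {
  "series": [
    [[-0.1,0.1,2.5],[0,0,0],10],
    [[-0.1,0.1,5],[0,0,0],10],
    [[-0.1,0.1,6.5],[0,0,0],10],
    [[-0.1,0.1,7.5],[0,0,0],10],
    [[-0.1,0.1,8.5],[0,0,0],10],
    [[-0.1,0.1,9.5],[0,0,0],10],
    [[-0.1,0.1,10.5],[0,0,0],10],
    [[-0.1,0.1,11.2],[0,0,0],10],
    [[-0.1,0.1,11.7],[0,0,0],10],
    [[-0.1,0.1,11.7],[0,0,0],10]
  ]
}}

```text
clock: 5.93
position: [0.536, 0.282, 0.0816]
tool_rot: [-3.141, -0.0, 3.07]
force: [-0.6, 0.1, -2.0]
grip_width: 0.0215
finger_force: 50.0
```

{"fn": "move_arm", "kwargs": {
  "series": [
    [[0,0,0.1],[0,0,0],25],
    [[0,0,0.1],[0,0,0],60],
    [[0,0,0.1],[0,0,0],60],
    [[0,0,0.1],[0,0,0],60],
    [[0,0,0.1],[0,0,0],60],
    [[0,0,-2],[0,0,0],60],
    [[0,0,-5],[0,0,0],60],
    [[0,0,-9],[0,0,0],60],
    [[0,0,-12],[0,0,0],60],
    [[0,-4,-12],[0,0,0],60],
    [[0,-8,-12],[0,0,0],60],
    [[0,-12,-12],[0,0,0],60],
    [[0,-16,-12],[0,0,0],60],
    [[0,-20,-12],[0,0,0],60],
    [[0,-24,-12],[0,0,0],60]
  ]
}}

```text
clock: 7.18
position: [0.5184, 0.041, 0.2027]
tool_rot: [3.141, 0.001, 3.07]
force: [1.1, 0.3, 0.3]
grip_width: 0.0515
finger_force: 0.0
```

```bash
python3 - <<'E'
from h import *
o=[]
for n,(x,y,w,h) in (('scene',(160,120,80,90)),('top',(140,160,80,60))):
    im,d=bot.grab_frame(n); P=cloud(n,d); np.savez(n+'3.npz',im=im,d=d)
    c=np.array([.5358,.2815]); m=(np.hypot(*(np.moveaxis(P[...,:2]-c,-1,0)))<.03)&(P[...,2]>.066)
    q=P[m]; hd=q[q[:,2]>.105]; print(n,m.sum(),'zmax',q[:,2].max() if len(q) else 0, hd.mean(0) if len(hd) else 0, np.histogram(q[:,2],8) )
    o.append(cv2.resize(im[y:y+h,x:x+w],(400,400)))
cv2.imwrite('pics/s3.png',np.hstack(o)[...,::-1])
s=bot.observe();print(s['position'],s['tool_rot'],s['clock'])
E
```

```text
scene 217 zmax 0.11594932552893909 [0.53182404 0.27799761 0.11198897] (array([37, 44, 19, 16, 21, 16, 21, 43]), array([0.06600441, 0.07224752, 0.07849064, 0.08473375, 0.09097687,
       0.09721998, 0.1034631 , 0.10970621, 0.11594933]))
top 195 zmax 0.11954484496351743 [0.53482579 0.28277604 0.11368834] (array([44, 42, 10,  5,  7,  8, 28, 51]), array([0.06606414, 0.07274922, 0.07943431, 0.0861194 , 0.09280449,
       0.09948958, 0.10617467, 0.11285976, 0.11954484]))
[0.51836616 0.03616801 0.20289234] [-3.13962631e+00  7.59955920e-04  3.06193696e+00] 7.2833
```

View pics/s3.png

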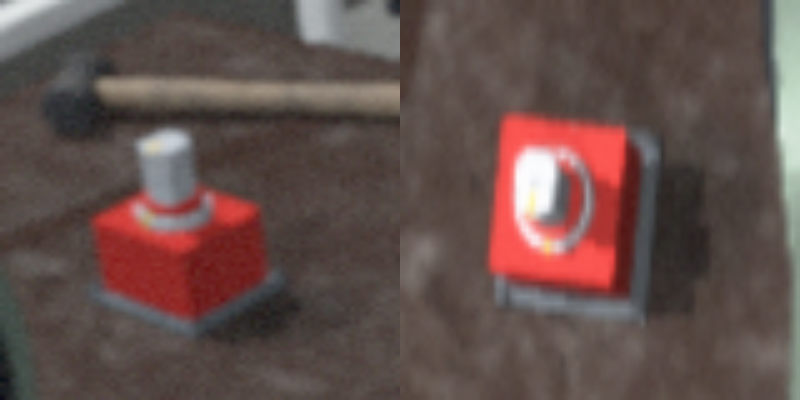

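Red shaft stands seated in the nest (flange flat, head top at z = 0.114 m). On to the green one.

{"fn": "move_arm", "kwargs": {
  "series": [
    [[-0.3,-4,0],[0,0,-0.03],60],
    [[-0.6,-8,0],[0,0,-0.03],60],
    [[-1,-12,0],[0,0,-0.03],60],
    [[-1.4,-16,0],[0,0,-0.03],60],
    [[-1.7,-20,0],[0,0,-0.03],60],
    [[-2,-24,0],[0,0,-0.03],60],
    [[-2.4,-28,0],[0,0,-0.03],60],
    [[-2.7,-32,0],[0,0,-0.03],60],
    [[-3,-34.9,0],[0,0,-0.03],60],
    [[-3,-34.9,0],[0,0,-0.03],60],
    [[-3,-34.9,0],[0,0,-0.03],60],
    [[-3,-34.9,0],[0,0,-0.03],60]
  ]
}}

```text
clock: 8.28
position: [0.5238, -0.3068, 0.2022]
tool_rot: [3.141, -0.0, 3.1]
force: [-0.1, -0.1, -0.2]
grip_width: 0.0512
finger_force: 0.0
```

{"fn": "move_arm", "kwargs": {
  "series": [
    [[0.1,-0.7,2.5],[0,0,0],60],
    [[0.1,-0.7,5.5],[0,0,0],60],
    [[0.1,-0.7,8.5],[0,0,0],60],
    [[0.1,-0.7,11],[0,0,0],60],
    [[0.1,-0.7,12.1],[0,0,0],60],
    [[0.1,-0.7,12.1],[0,0,0],60],
    [[0.1,-0.7,12.1],[0,0,0],20],
    [[0.1,-0.7,12.1],[0,0,0],10],
    [[0.1,-0.7,12.1],[0,0,0],10],
    [[0.1,-0.7,12.1],[0,0,0],10],
    [[0.1,-0.7,12.1],[0,0,0],10],
    [[0.1,-0.7,12.1],[0,0,0],10]
  ],
  "squeeze": 80
}}

```text
clock: 9.28
position: [0.5233, -0.3146, 0.0832]
tool_rot: [-3.141, 0.003, 3.1]
force: [-1.3, 0.4, 5.7]
grip_width: 0.0207
finger_force: 78.0
```

{"fn": "move_arm", "kwargs": {
  "series": [
    [[0,0,-3],[0,0,0],10],
    [[0,0,-6.5],[0,0,0],10],
    [[0,0,-10],[0,0,0],10],
    [[0,0,-12],[0,0,0],10],
    [[-0.5,3,-12],[0,0,0.1],10],
    [[-1.1,7,-12],[0,0,0.2],10],
    [[-1.8,11,-12],[0,0,0.3],10],
    [[-2.4,15,-12],[0,0,0.4],10],
    [[-3,19,-12],[0,0,0.46],10],
    [[-3.7,23,-12],[0,0,0.46],10],
    [[-4.3,27,-12],[0,0,0.46],10],
    [[-4.7,29.4,-12],[0,0,0.46],10],
    [[-4.7,29.4,-12],[0,0,0.46],10],
    [[-4.7,29.4,-12],[0,0,0.46],10]
  ]
}}

```text
clock: 10.45
position: [0.582, -0.0208, 0.2023]
tool_rot: [3.141, 0.001, 2.643]
force: [-0.5, -1.0, -2.9]
grip_width: 0.021
finger_force: 79.4
```

```bash
python3 - <<'E'
from h import *
im,d=bot.grab_frame('scene'); np.savez('s4.npz',im=im,d=d)
s=bot.observe();p=s['position'];print(p,s['tool_rot'],s['grip_width'],s['finger_force'],s['clock'])
x0,y0,w,h=245,95,100,125
o=cv2.resize(im[y0:y0+h,x0:x0+w],(w*6,h*6),interpolation=cv2.INTER_CUBIC)
b=p-[0,0,.069]; a=np.linspace(0,2*np.pi,60)
def ring(c,z,r,col):
    q=proj('scene',np.c_[c[0]+r*np.cos(a),c[1]+r*np.sin(a),0*a+z])-[x0,y0]; cv2.polylines(o,[np.int32((q+.5)*6)],True,col,1)
ring(b,b[2],.007,(255,255,0));ring(b,b[2]+.046,.022,(255,255,0))
ring((.5825,-.0223),.075,.011,(0,255,0));ring((.5825,-.0223),.075,.025,(0,255,0))
cv2.imwrite('pics/s4.png',cv2.resize(o,(480,600))[...,::-1])
P=cloud('scene',d)
g=cv2.inRange(cv2.cvtColor(im,cv2.COLOR_RGB2HSV),(45,90,50),(85,255,255))>0
g&=(P[...,2]>.15)&(P[...,2]<.25)&(abs(P[...,1]-p[1])<.05)
print('green',g.sum(),P[g].mean(0),P[g].min(0),P[g].max(0))
m=(P[...,2]>.069)&(P[...,2]<.081)&(np.hypot(P[...,0]-.5825,P[...,1]+.0223)<.035)
(cx,cy),r=cv2.minEnclosingCircle(P[m][:,:2].astype(np.float32)); print('boss',cx,cy,r)
E
```

```text
[ 0.58176741 -0.02253465  0.2022311 ] [3.14107947e+00 1.07576789e-03 2.64048353e+00] 0.020641657538769106 79.40877914428711 10.5
green 26 [ 0.56832967 -0.02863998  0.19275274] [ 0.55840658 -0.03867587  0.18879512] [ 0.58217968 -0.0091658   0.19502457]
boss 0.581938624382019 -0.0204758457839489 0.028446057811379433
```

View pics/s4.png

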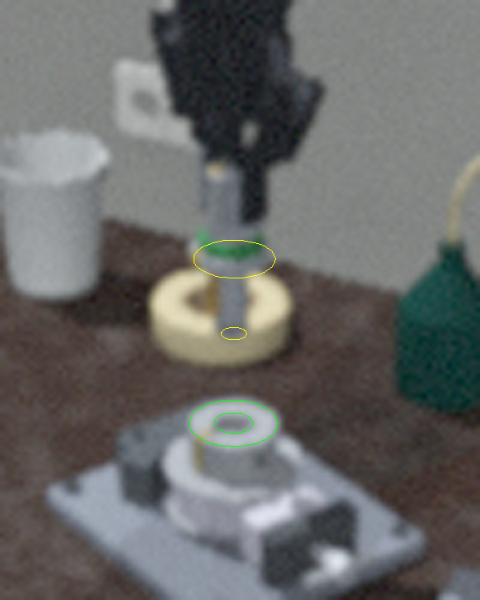

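Green shaft is held upright above the hub; its axis (crop x≈231) is ~2 mm left of the hub's (x≈234). Correct and lower to first entry.

{"fn": "move_arm", "kwargs": {
  "series": [
    [[-0.2,0.1,2],[0,0,0],10],
    [[-0.2,0.1,4],[0,0,0],10],
    [[-0.2,0.1,5],[0,0,0],10],
    [[-0.2,0.1,5.6],[0,0,0],10],
    [[-0.2,0.1,6],[0,0,0],10],
    [[-0.2,0.1,6.3],[0,0,0],10],
    [[-0.2,0.1,6.6],[0,0,0],10],
    [[-0.2,0.1,6.6],[0,0,0],10]
  ]
}}

```text
clock: 11.17
position: [0.584, -0.0228, 0.1354]
tool_rot: [3.141, 0.0, 2.64]
force: [0.1, -0.0, -2.8]
grip_width: 0.0208
finger_force: 79.5
```

```bash
python3 - <<'E'
from h import *
im,d=bot.grab_frame('scene'); np.savez('s5.npz',im=im,d=d)
s=bot.observe();print(s['position'],s['tool_rot'],s['force'],s['moment'],s['clock'])
o=cv2.resize(im[110:205,260:335],(75*7,95*7),interpolation=cv2.INTER_CUBIC)[65:]
cv2.imwrite('pics/s5.png',o[...,::-1])
E
```

```text
[ 0.58397779 -0.02279389  0.13555102] [3.14145028e+00 2.59705766e-04 2.63970624e+00] [-0.93660346  0.46939103 -2.02636472] [ 0.01996555 -0.0600729   0.0820682 ] 11.2167
```

View pics/s5.png

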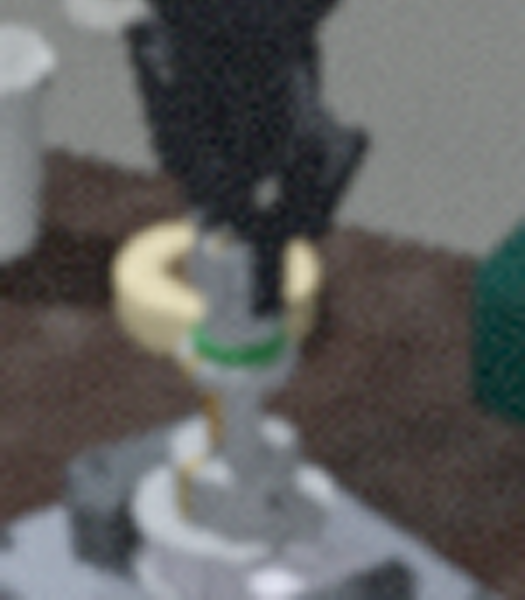

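The shaft tip is in the bore with no contact force; the key (213,420) is nearly in line with the keyway mark (188,470). Go on down gently.

{"fn": "move_arm", "kwargs": {
  "series": [
    [[0,0,0.2],[0,0,0],10],
    [[0,0,0.4],[0,0,0],10],
    [[0,0,0.6],[0,0,0],10],
    [[0,0,0.8],[0,0,0],10],
    [[0,0,0.9],[0,0,0],10],
    [[0,0,0.9],[0,0,0],10]
  ]
}}

```text
clock: 11.72
position: [0.5838, -0.0227, 0.126]
tool_rot: [-3.141, -0.0, 2.64]
force: [-0.5, -0.0, -3.4]
grip_width: 0.021
finger_force: 79.5
```

{"fn": "move_arm", "kwargs": {
  "series": [
    [[0,0,0.2],[0,0,0],10],
    [[0,0,0.4],[0,0,0],10],
    [[0,0,0.6],[0,0,0],10],
    [[0,0,0.6],[0,0,0],10]
  ]
}}

```text
clock: 12.05
position: [0.5837, -0.0227, 0.1198]
tool_rot: [-3.141, -0.0, 2.64]
force: [0.3, -0.2, -2.7]
grip_width: 0.0204
finger_force: 79.5
```

{"fn": "move_arm", "kwargs": {
  "series": [
    [[0,0,0.3],[0,0,0],10],
    [[0,0,0.6],[0,0,0],10],
    [[0,0,0.9],[0,0,0],10],
    [[0,0,1.2],[0,0,0],10],
    [[0,0,1.4],[0,0,0],10],
    [[0,0,1.4],[0,0,0],10]
  ],
  "squeeze": 110
}}

```text
clock: 12.55
position: [0.5839, -0.0227, 0.1062]
tool_rot: [3.142, -0.0, 2.64]
force: [-1.1, 0.5, 5.2]
grip_width: 0.0204
finger_force: 109.4
```

{"fn": "move_arm", "kwargs": {
  "series": [
    [[0,0,0.2],[0,0,0],10],
    [[0,0,0.4],[0,0,0],10],
    [[0,0,0.6],[0,0,0],10],
    [[0,0,0.75],[0,0,0],10],
    [[0,0,0.8],[0,0,0],10],
    [[0,0,0.8],[0,0,0],10]
  ]
}}

```text
clock: 13.05
position: [0.5841, -0.0228, 0.0987]
tool_rot: [3.141, 0.0, 2.64]
force: [-3.3, -0.1, 10.7]
grip_width: 0.0199
finger_force: 110.1
```

Ejector force (~13 N) almost full; press on until the flange meets the hub.

{"fn": "move_arm", "kwargs": {
  "series": [
    [[0,0,0.1],[0,0,0],10],
    [[0,0,0.15],[0,0,0],10],
    [[0,0,0.2],[0,0,0],10],
    [[0,0,0.2],[0,0,0],10]
  ]
}}

```text
clock: 13.38
position: [0.5842, -0.0228, 0.0982]
tool_rot: [3.141, 0.001, 2.639]
force: [-10.9, 0.2, 36.7]
grip_width: 0.0204
finger_force: 114.1
```

```bash
python3 - <<'E'
from h import *
im,d=bot.grab_frame('scene'); P=cloud('scene',d)
s=bot.observe();print(s['position'],s['tool_rot'],s['force'],s['finger_force'])
g=cv2.inRange(cv2.cvtColor(im,cv2.COLOR_RGB2HSV),(45,90,50),(85,255,255))>0
g&=(np.hypot(P[...,0]-.583,P[...,1]+.0225)<.03); print(g.sum(),P[g].mean(0),'want ring z .083-.090')
cv2.imwrite('pics/s6.png',cv2.resize(im[130:215,250:340],(630,595),interpolation=cv2.INTER_CUBIC)[...,::-1])
E
```

```text
[ 0.58418449 -0.02285358  0.09821584] [3.14057438e+00 7.90133230e-04 2.63943431e+00] [-12.77796079   0.16510453  36.28440603] 114.07610893249512
27 [ 0.56997094 -0.02945631  0.08911303] want ring z .083-.090
```

View pics/s6.png

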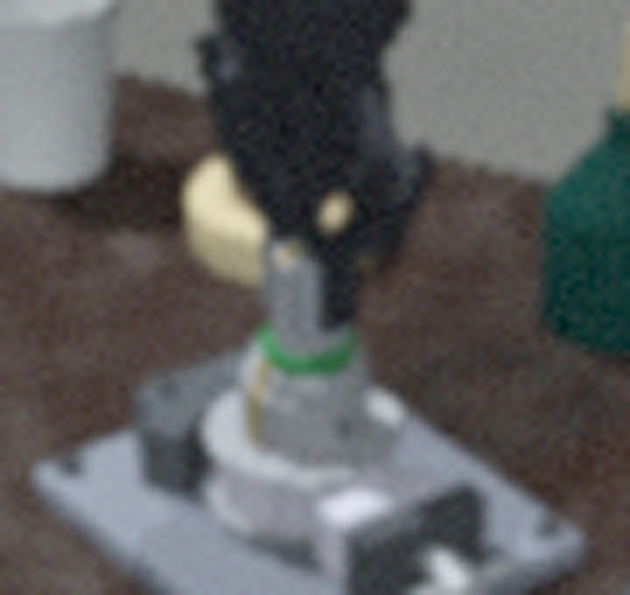

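The flange sits on the hub with key line and keyway line joined at (258,390). One small relieving nudge (side force −x) plus a bit more push to confirm it is solidly seated.

{"fn": "move_arm", "kwargs": {
  "series": [
    [[0.03,-0.02,0.03],[0,0,0],10],
    [[0.05,-0.03,0.05],[0,0,0],10],
    [[0.05,-0.03,0.05],[0,0,0],10],
    [[0.05,-0.03,0.05],[0,0,0],10]
  ]
}}

```text
clock: 13.77
position: [0.5841, -0.0229, 0.0982]
tool_rot: [3.14, 0.002, 2.639]
force: [-10.3, 1.2, 41.7]
grip_width: 0.0203
finger_force: 114.7
```

```bash
python3 -c "
from workcell import bot
print(bot.job_done())"
```

```text
the job is handed in; nothing more can be done
None
```

The job is handed in: the red shaft stands released in the red nest, and the green shaft is keyed in the hub, still gripped and pushed home with its flange on the hub's face, by the camera and force readings; the verdict itself was not reported.

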